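# Lift a freshly varnished clay turtle off the slide tray with tongs

### The arm

A 6-joint arm with a two-finger parallel gripper is mounted at the origin on the work surface. World frame = base frame: x ahead of the robot, y to its left, z up, the work surface at z = 0. Lengths are in m, angles in degrees, forces in N, time in s.
With the tool pointing down it reaches from about 0.3 to 0.75 m from the base axis. Payload 8.5 kg.
Tool frame: the origin (TCP) lies at the very end of the fingers, on their centre line; the grasp point (between the pads) lies 19 mm behind it; z points along the fingers, y is the line along which they close (so a half turn about z gives the same grasp; the last joint's range is limited). The gripper opens to 85 mm and grips with 20 to 120 N. Pads are 22 mm wide; open, the fingers measure 114 mm over their backs; the gripper's body (76 mm by 85 mm) begins 54 mm behind the grasp point. The pads swing forward as they close: fully open they stand 13 mm farther back than shut.
Start: joints at [58.711, 21.807, 74.336, -0, 83.858, -12.336], TCP at [0.179, 0.52, 0.231] pointing down, gripper open.
Joint ranges: [-178.18, 178.18], [-50.72, 133.34], [12.68, 142.11], [-81.47, 261.47], [9.98, 163.14], [-165.26, 165.26]. Speed limits (degrees/s): [136.94, 136.94, 180, 180, 180, 180].

### API

Orientations are given as a 3x3 rotation matrix whose columns are the frame's x, y, z axes.
In Python, from rig import env, optics, spotter gives the robot as it stands.
- The arm moves only by the shell command python3 -m crank 'ROWS' [FORCE]. ROWS is JSON, one flat list of numbers, 5 for each row, row after row: the finger opening in cm, from 0 to 8.54, then the shift along the tool's x, y, z in cm, then the turn about the tool's z in rad. A call has exactly 8 rows; each row shifts and turns the commanded pose from where the row before left it, along the tool's axes as they then stand; what a row does not reach is not made up. A row lasts 1/12 s, in which the tool goes at most 41.7 mm and 7.16 degrees, less where a joint would pass 70% of its speed; a pose out of reach is approached as far as the arm can. A call is refused whole if a number of a shift passes 4.17 or a number of a turn 0.125, either way. A call with a gripper value outside its range is refused whole. The fingers move at their own pace and stop on an object; FORCE is the grip in N (left out, the last holds). Time passes only in rows, so rows that do not move let the fingers close, or fill a call up. It gives the time, the measured TCP pose, the force, the opening and the grip force at its end, in the units of the state.
- env.observe(): the state, without advancing time (a new reading comes with each control period).
- optics.get_image(name): name is "scene" or "top" or "wrist"; returns a dict with "color" (480x640x3 uint8, red, green, blue), "intrinsics" (3x3 intrinsics, pixels), "distortion" ([k1, k2, p1, p2, k3] as OpenCV has them; the pictures are not rectified), "pose" (4x4, takes a point from camera to world coordinates). Camera axes: x right, y up, looking along -z (the intrinsics and any distortion apply to the point x, -y, -z); pixel columns grow to the right and rows downward; lengths in m; the calibration is good to about 2 mm. A picture is of the moment at which its call begins. There is no depth.
- env.close_job(): hands the job in; it is judged then, once.
Trained networks look in a picture, given as the dict that the camera call returned (one of the last four; its "shot" number tells which), for a name from the list of things; names that differ only in an ending like _2 or _b are one class to them, and where a whole thing is asked for, a point or a joint stands for the part that bears it (a point fixed in the world has none). Each returns a list of dicts, best first, with "score" (0 to 1); they miss things now and then, are a little off and sometimes report something else, mostly with a low value. They report only what shows in the picture. A call takes as long as a camera call. They do not tell look-alikes from the thing itself.
- spotter.look_for(picture, query): "at" ([column, row] as shares, 0 to 1, of the picture: columns of its width, rows of its height, amid what is visible of it).
The state is a dict: "time_s": time; "q": joint angles; "qvel": joint speeds; "joint_efforts": joint torques, N m; "position": TCP position; "tool_rot": TCP orientation; "ft_force": force on the tool from outside, world axes, zero at the start; "wrist_torque": the same for the moment, N m; "grip_width": finger opening in m; "gripper_force": force on a finger pad.
Only numpy, scipy, OpenCV 4.12 (cv2) and the standard library are available. Lean on these libraries where they do the work, as an engineer would, in place of code of your own. Each camera call takes 0.05 s, during which the arm holds its last target. There are 200 camera calls.

### The job

The figures on the slide tray have just been varnished, so nothing but the tongs may touch them. Swing the pink cam lever round towards you as far as it goes to free the tray, draw the tray fully out by its knob, then take the tongs from their rest, close them on the yellow-shelled turtle and lift it level, at least 5 cm clear of the tray, without touching or upsetting the other figures. Finish while still holding it up there, level and still, in the closed tongs, with the tray left out and the pig and bell on the shelf undisturbed.

Things in the scene. Friction and masses are not known exactly. Their poses are not given: they have to be found in the camera images.
- cam_pivot (a point): Pivot of the cam lever on the right-hand (-y) runner of the fixed white brick ledge, on its vertical axis at the height of cam_peg. Axes of the ledge: x is the way the tray slides in (away from the robot), y left along the ledge, z up. A wooden shelf over the tray begins 8 mm behind this point and ends 3 mm to its left; the shelf's top is 42 mm above this point.
- cam_peg (a point): Upright pink peg, 16 mm across, 36 mm high, at the end of the pink cam lever, 60 mm from the pivot axis. The point is on the peg's axis, half-way up (18 mm below its top). The lever arm below it is 14 mm wide, its top 18 mm below the point; the runner and ledge under that are 32 mm or more below the point.
- cam_lever (a joint): Angle of the cam lever about its vertical pivot, rad. 0: locked, lever sticking out to the right (-y of the ledge), the cam stopping a lug on the tray. Grows as it swings towards the robot (clockwise from above) to its stop at 1.57, pointing at the robot (-x of the ledge): free. The tray passes from about 0.8 on. About 1 N at the peg turns it; it stays where it is left.
- tray_knob (a point): Centre of the round dark wooden knob on the tray's front: 28 mm in diameter, level axis along the tray's x, head reaching 10 mm before and behind this point, then 18 mm of thinner stem to the front board. Pinch it from above across left and right. Tray floor 18 mm, rim 23 mm above this point. Shelf (tray in): front edge 68 mm behind the knob, underside 92 mm, top 106 mm above it.
- tray (a joint): How far the slide tray is drawn out towards the robot (-x of the ledge), m. 0: fully in, 0.08: fully out at its stop. Sliding takes 2 to 3 N. It cannot be drawn while the cam lever is locked; it stays where it is left.
- tray_floor (a point): Point on the tray's upper face, middle of its width, 50 mm behind its front edge; slides with the tray. Tray 240 mm wide, 200 mm deep, rim 5 mm high. Turtles stand about 55 mm left and right of this point, the owl behind. Tray in: the turtles are under the shelf; tray out: they are in front of it. A stop lug 31 mm high stands on the right edge, from 104 mm right of the middle outwards.
- turtle_yellow_mid (a point): Clay turtle with yellow shell and pink dots, loose on the tray, left or right: the one to lift. 40 to 70 g. Round shell 38 mm in diameter, its side upright from 10 to 24 mm above the feet, domed to 36 mm; feet inside the shell's outline; the head reaches 34 mm from the centre, facing the robot within 0.55 rad. Point: on the shell's axis, 17 mm above the feet. -x to the head, z up.
- turtle_blue_mid (a point): The other turtle, alike but with a blue shell and cream dots, on the other side of the tray. Not to be touched. Point as for the yellow one.
- owl_mid (a point): Purple clay owl, 44 mm wide, 57 mm high, loose on the tray behind the turtles. Not to be touched. The point is on its axis, 28 mm above its base.
- pig: Green clay bank pig, 80 mm long, 62 mm high, loose on the shelf over the tray. To be left alone. Origin at the centre of its underside.
- bell: Brass hand bell with wooden handle, 60 mm wide, 91 mm high, loose on the shelf over the tray. To be left alone. Origin at the centre of its underside.
- tongs_grip (a point): Spring tongs, 250 mm long, 115 to 140 g, lying flat on a rest, nose away from the robot. Point: midway between the black grip sleeves (72 mm long, at the centre of mass), half-way up the 14 mm high arms; x to the nose, y across, z up. Vertical hinge 110 mm behind it. Free, 56 mm over the sleeves. The rest's bars are 72 mm before and behind; between them 33 mm of free room below the arms.
- tongs_nose (a point): Point midway between the tongs' two flat teal nose pads (free tongs), 118 mm ahead of tongs_grip and at the same height. Pads 28 mm long, 14 mm high, reaching 14 mm further ahead; 70 mm apart inside and 78 mm outside when free. Squeezed evenly, the pads stay centred: 10 mm less over the sleeves brings them 21 mm closer. At 41 mm over the sleeves the pads are parallel, 38 mm apart.
- tongs_jaw (a joint): How far the tongs are closed, rad: 0 free (they spring open to this), 0.14 with a 38 mm thing between the pads, 0.30 shut on nothing. Squeeze on the sleeves: 4.5 N to start closing, 5.3 N at 4 mm of squeeze, 7 N at 15 mm (then more grips the thing, about half of it at the pads). Squeezed by only 3 to 6 mm, to 50 to 53 mm over the sleeves, they can be lifted and carried still open.
Mind the look-alikes: they are no part of the job. Leave any green look-alike of the part that bears turtle_blue_mid alone.

How it is judged:
By the outcome, as a careful person would: the job done as asked, in the order asked, and still so for the second after the job is handed in, while the arm keeps its last pose, push and grip.
It also fails if it takes over 72 s, if anything falls off the work surface, if the arm or the gripper's body presses on something with over 40 N, if the wrist force passes 120 N, or if a joint passes its speed limit or range.

## Working session

There is one attempt and no reset: what is moved stays moved. The work goes in short steps, Python scripts to look and compute and a shell command to move; the robot and the scene stay as the last step left them, time stands still between calls to the robot, and variables do not carry over. Pictures are saved under pics/ and viewed, at most 10 in all, crops included, and the job is handed in when it is done.

```bash
mkdir -p pics; ls
cat > h.py <<'E'
import numpy as np,cv2,json
from rig import env,optics,spotter
def save(n,f):
    p=optics.get_image(n); cv2.imwrite(f,p["color"][:,:,::-1]); return p
def ray(p,px):
    K=np.array(p["intrinsics"]);d=np.array(p["distortion"]);T=np.array(p["pose"])
    u=cv2.undistortPoints(np.array([[px]],float),K,d)[0,0]
    return T[:3,3],T[:3,:3]@np.array([u[0],-u[1],-1.])
def onz(p,px,z):
    o,r=ray(p,px);return o+r*(z-o[2])/r[2]
def tri(obs):
    A=np.zeros((3,3));b=np.zeros(3)
    L=[ray(p,x) for p,x in obs]
    for o,r in L:
        r=r/np.linalg.norm(r);M=np.eye(3)-np.outer(r,r);A+=M;b+=M@o
    X=np.linalg.solve(A,b)
    return X,[float(np.linalg.norm(np.cross(X-o,r/np.linalg.norm(r)))) for o,r in L]
def proj(p,X):
    T=np.array(p["pose"]);c=T[:3,:3].T@(np.array(X)-T[:3,3]);c=c*[1,-1,-1]
    return cv2.projectPoints(c[None],np.zeros(3),np.zeros(3),np.array(p["intrinsics"]),np.array(p["distortion"]))[0][0,0]
E
python3 - <<'E'
from h import *
np.set_printoptions(precision=4,suppress=True)
S=env.observe();print(S["time_s"],S["position"],S["tool_rot"])
a=save("scene","pics/s0.png");b=save("top","pics/t0.png")
for n in ["cam_pivot","cam_peg","tray_knob","tray_floor","turtle_yellow_mid","turtle_blue_mid","owl_mid","pig","bell","tongs_grip","tongs_nose"]:
    A=spotter.look_for(a,n);B=spotter.look_for(b,n)
    w=lambda L:[(np.round(np.array(x["at"])*[640,480],1).tolist(),round(x["score"],2)) for x in L[:3]]
    print(n,w(A),w(B))
    if A and B: print("   ",*tri([(a,np.array(A[0]["at"])*[640,480]),(b,np.array(B[0]["at"])*[640,480])]))
E
```

```text
pics
0.0 [0.1785 0.5199 0.2307] [[-0.9458  0.3248 -0.0008]
 [ 0.3248  0.9458 -0.0013]
 [ 0.0003 -0.0014 -1.    ]]
cam_pivot [([455.6, 272.0], 0.56)] [([251.0, 189.3], 0.9)]
    [0.7139 0.1107 0.0296] [0.003332182896698989, 0.003332182896698772]
cam_peg [([360.8, 259.7], 0.64)] [([307.8, 221.9], 0.55)]
    [ 0.6215 -0.035   0.0807] [0.007817057008516634, 0.007817057008516636]
tray_knob [([479.3, 293.5], 0.75)] [([242.0, 225.3], 0.93)]
    [ 0.6885  0.1889 -0.1459] [0.033552148720594054, 0.033552148720594005]
tray_floor [([479.7, 291.8], 0.55)] [([245.1, 224.4], 0.91)]
    [ 0.69    0.1803 -0.131 ] [0.03677284466627365, 0.03677284466627374]
turtle_yellow_mid [] [([308.7, 223.4], 0.69), ([221.6, 212.9], 0.48), ([267.8, 216.1], 0.39)]
turtle_blue_mid [([302.0, 242.3], 0.79), ([343.1, 334.0], 0.74), ([233.1, 287.2], 0.49)] [([328.7, 288.5], 0.8), ([347.1, 208.4], 0.78), ([265.9, 216.6], 0.74)]
    [ 0.4811 -0.0802  0.0217] [0.00038604134990925305, 0.0003860413499092517]
owl_mid [] [([251.9, 191.1], 0.74)]
pig [([507.1, 203.4], 0.86)] [([268.1, 217.1], 0.68), ([209.8, 153.6], 0.57)]
    [0.6752 0.1158 0.1646] [0.08600478896612607, 0.08600478896612604]
bell [([448.6, 248.3], 0.83)] [([276.4, 162.0], 0.68)]
    [0.7353 0.0416 0.167 ] [0.0015992162260778007, 0.0015992162260778174]
tongs_grip [([222.3, 284.3], 0.8), ([228.3, 284.5], 0.71)] [([428.7, 281.9], 0.78), ([242.6, 225.8], 0.55)]
    [ 0.5052 -0.2831  0.0712] [0.020237929896763433, 0.020237929896763422]
tongs_nose [([220.8, 284.2], 0.63)] [([428.1, 282.2], 0.67)]
    [ 0.5038 -0.2835  0.0703] [0.01854027145608243, 0.01854027145608245]
```

View pics/s0.png

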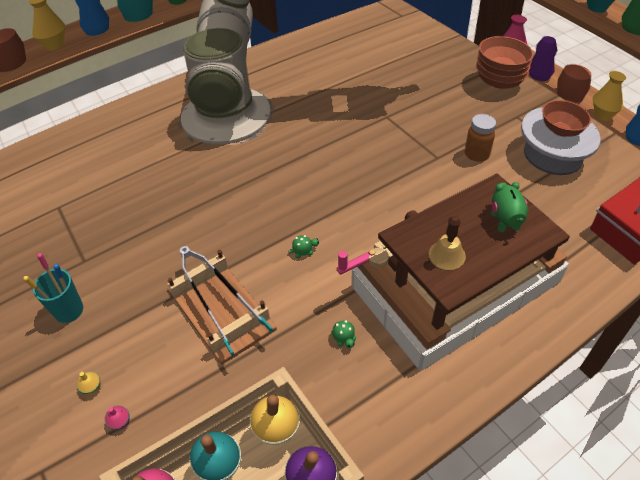

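View pics/t0.png

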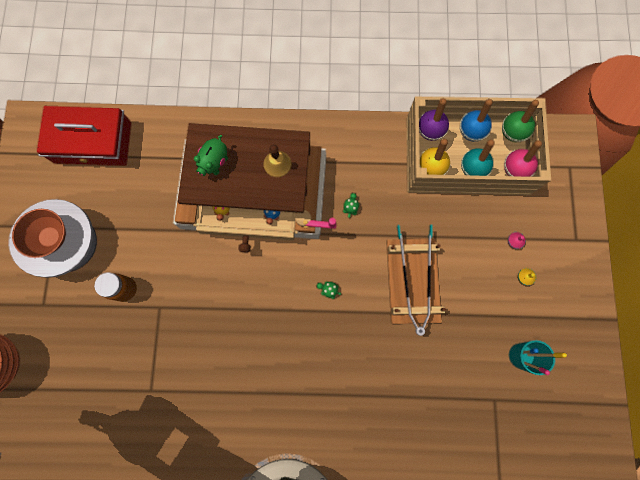

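The scene picture shows the ledge and shelf on the right, with the pink peg at (343,262). The tongs lie on their rest, with the hinge at (184,250) and the noses at (230,350) and (270,327). In the top picture the peg is at (332,223), the knob at (244,246), the tongs' hinge at (421,331), the sleeves at (406,280) and (430,280), and the noses at (400,232) and (431,232). The yellow turtle is at about (221,212), on the left, and the green look-alike turtles are loose on the table.

Run:
```python
from h import *
np.set_printoptions(precision=4,suppress=True)
a=optics.get_image("scene");b=optics.get_image("top");w=save("wrist","pics/w0.png")
print("wristpose",np.array(w["pose"]))
for n,p,q in [("pegtop",(343,254),(333,222)),("knob",(411,216),(244,246)),("hinge",(184,250),(421,331)),("noseR",(231,351),(400,230)),("noseL",(271,328),(431,230))]:
    try: print(n,*tri([(a,p),(b,q)]))
    except Exception as e: print(e)
print("swap",tri([(a,(231,351)),(b,(431,230))]),tri([(a,(271,328)),(b,(400,230))]))
A=cv2.resize(a["color"][170:370,330:580],None,fx=2,fy=2,interpolation=3)
B=cv2.resize(b["color"][120:260,165:355],None,fx=3,fy=3,interpolation=3)[:400,:570]
C=cv2.resize(b["color"][215:345,380:450],None,fx=3,fy=3,interpolation=3)
D=cv2.resize(a["color"][235:365,160:280],None,fx=2,fy=2,interpolation=3)
M=np.zeros((600,800,3),np.uint8)
# downsized mosaic
B=cv2.resize(b["color"][120:260,165:355],None,fx=2.1,fy=2.1,interpolation=3);A=cv2.resize(A,(399,300))
M[:B.shape[0],:399]=B;M[300:600,:399]=A
C=cv2.resize(C,(210,300));M[:C.shape[0],400:610]=C[:300];M[300:560,400:640]=D
cv2.imwrite("pics/m0.png",M[:,:,::-1])
```

```text
wristpose [[ 0.324  -0.9108 -0.2559  0.1125]
 [ 0.9461  0.3117  0.0885  0.5429]
 [-0.0009 -0.2708  0.9626  0.3739]
 [ 0.      0.      0.      1.    ]]
pegtop [ 0.617  -0.0825  0.1235] [0.0024371890242957804, 0.0024371890242957913]
knob [0.5709 0.1175 0.0509] [0.0012034572978457613, 0.0012034572978458443]
hinge [ 0.3896 -0.2852  0.0533] [0.0008271452332738249, 0.0008271452332738452]
noseR [ 0.6179 -0.2791  0.0102] [0.03136840294851331, 0.031368402948513396]
noseL [ 0.6295 -0.275   0.0842] [0.0358006978873364, 0.03580069788733654]
swap (array([ 0.6234, -0.3146,  0.0425]), [0.0021757450857631637, 0.002175745085762946]) (array([ 0.6227, -0.2395,  0.0431]), [0.004892518881959694, 0.004892518881959581])
```

View pics/m0.png

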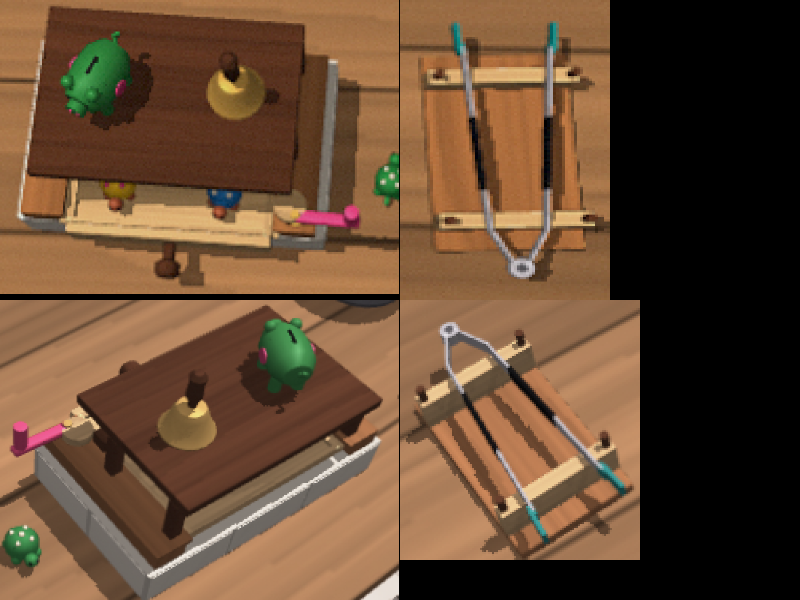

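The mosaic shows the peg top at panel (351,216), which is (332,223) in the top picture, and the knob at (244,246). The yellow turtle is on the left and the blue one on the right. The tongs are nearly aligned with world x.

I'll move to a viewing pose in front of the ledge.

```bash
cat >> h.py <<'E'
np.set_printoptions(precision=4,suppress=True)
def plan(xyz,yaw=None,cur=None):
    # shift in cm in present tool axes; yaw = world angle of tool y axis minus 90deg (rad)
    S=env.observe();R=np.array(S["tool_rot"]);p=np.array(S["position"])
    s=R.T@(np.array(xyz)-p)*100
    out=[s.round(2),"rows>=%.1f"%(np.linalg.norm(s)/4.17)]
    if yaw is not None:
        ty=np.arctan2(-R[0,1],R[1,1]);d=(yaw-ty+np.pi/2)%np.pi-np.pi/2
        out+=["turn %.3f"%(-d)]
    print(*out)
E
python3 -m crank '[8,-2.9,-2.24,-0.12,0, 8,-2.9,-2.24,-0.12,0, 8,-2.9,-2.24,-0.12,0, 8,-2.9,-2.24,-0.12,0, 8,-2.9,-2.24,-0.12,0, 8,-2.9,-2.24,-0.12,0, 8,-2.9,-2.24,-0.12,0, 8,-2.9,-2.24,-0.12,0]'
python3 -m crank '[4,-2.9,-2.24,-0.12,0, 4,-2.9,-2.24,-0.12,0, 4,-2.9,-2.24,-0.12,0, 4,-2.9,-2.24,-0.12,0, 4,-2.9,-2.24,-0.12,0, 4,-2.9,-2.24,-0.12,0, 4,-2.9,-2.24,-0.12,-0.12, 4,-2.9,-2.24,-0.12,-0.12]' 20
python3 - <<'E'
from h import *
w=save("wrist","pics/w1.png");t=optics.get_image("top");s=optics.get_image("scene")
S=env.observe();print(S["position"],np.array(S["tool_rot"]))
for n in ["cam_pivot","cam_peg","tray_knob","tray_floor","turtle_yellow_mid","turtle_blue_mid","owl_mid"]:
    L=spotter.look_for(w,n);print(n,[((np.array(x["at"])*[640,480]).round(1).tolist(),round(x["score"],2)) for x in L[:3]])
E
```

```text
time_s: 2.02
position: [0.3405, 0.2738, 0.2412]
tool_rot: [[-0.946, 0.325, 0.001], [0.325, 0.946, 0.0], [-0.0, 0.0, -1.0]]
ft_force: [1.0, 0.4, 0.6]
grip_width: 0.0797
gripper_force: 0.0
time_s: 2.68
position: [0.505, 0.0312, 0.2508]
tool_rot: [[-0.996, 0.086, 0.0], [0.086, 0.996, -0.0], [-0.0, -0.0, -1.0]]
ft_force: [1.0, 0.9, 0.0]
grip_width: 0.0397
gripper_force: 0.0
[0.5056 0.0313 0.25  ] [[-0.9956  0.0936 -0.0005]
 [ 0.0936  0.9956  0.0001]
 [ 0.0005  0.     -1.    ]]
cam_pivot [([430.2, 333.5], 0.65)]
cam_peg [([284.5, 364.6], 0.91), ([34.8, 254.4], 0.17)]
tray_knob [([416.3, 326.8], 0.74)]
tray_floor [([417.0, 322.4], 0.68)]
turtle_yellow_mid [([476.3, 340.4], 0.46)]
turtle_blue_mid [([211.1, 195.5], 0.85), ([358.0, 368.9], 0.64)]
owl_mid [([418.1, 326.2], 0.42)]
```

View pics/w1.png

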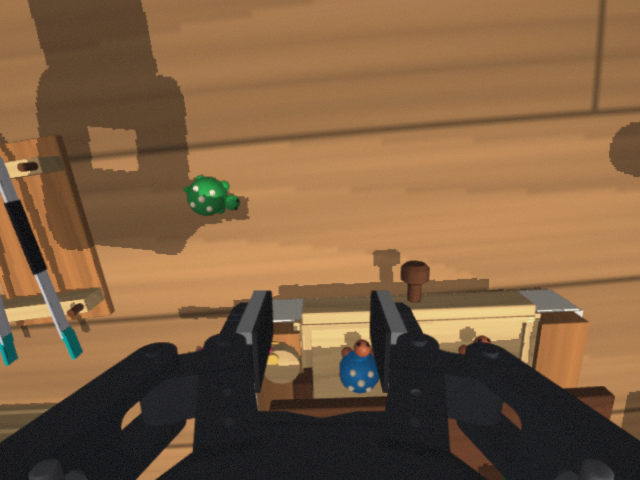

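The wrist view shows the knob head at (415,271). The tray's front board runs from about (303,312) to (533,296). The blue turtle is at (360,368), and the peg is hidden behind the left finger.

Run:
```python
from h import *
w=optics.get_image("wrist");t=optics.get_image("top");s=optics.get_image("scene")
print("knob",*tri([(w,(415,271)),(t,(244,246)),(s,(411,216))]))
for z in (.04,.05,.065):
    A,B=onz(w,(303,322),z),onz(w,(535,304),z);d=A-B;print(z,A,B,"yaw",np.arctan2(d[0],-d[1])*-1)
    A,B=onz(t,(196,228.5),z),onz(t,(294,234.5),z);d=A-B;print("top",A,B,np.arctan2(-d[0],d[1]))
A,B=onz(t,(165+50/2.1,120+8/2.1),.15),onz(t,(165+304/2.1,120+25/2.1),.15);print("shelf back",A,B,np.arctan2(-(A-B)[0],(A-B)[1]))
A,B=onz(t,(165+28/2.1,120+175/2.1),.15),onz(t,(165+292/2.1,120+190/2.1),.15);print("shelf front",A,B,np.arctan2(-(A-B)[0],(A-B)[1]))
print("peg",tri([(t,(332.5,222.5)),(s,(342.5,254.5))]), onz(t,(332.5,222.5),.123))
```

```text
knob [0.5693 0.1195 0.0478] [0.002402733337163762, 0.002822572608670822, 0.001393417436397706]
0.04 [0.6165 0.0052 0.04  ] [0.6183 0.2473 0.04  ] yaw 0.007543487458784022
top [0.6127 0.2354 0.04  ] [0.6041 0.0047 0.04  ] -0.03721734257702288
0.05 [0.6113 0.0062 0.05  ] [0.6131 0.2415 0.05  ] yaw 0.007543487458784447
top [0.6104 0.2326 0.05  ] [0.6019 0.0041 0.05  ] -0.037217342577023575
0.065 [0.6036 0.0077 0.065 ] [0.6053 0.2327 0.065 ] yaw 0.007543487458784638
top [0.607  0.2285 0.065 ] [0.5986 0.0032 0.065 ] -0.03721734257702292
shelf back [0.8246 0.2394 0.15  ] [ 0.8131 -0.0285  0.15  ] -0.04275851728637087
shelf front [0.6417 0.2468 0.15  ] [ 0.633  -0.0217  0.15  ] -0.032509393283740876
peg (array([ 0.6161, -0.082 ,  0.1211]), [0.0017545848045472862, 0.0017545848045473107]) [ 0.6148 -0.0835  0.123 ]
```

Run:
```python
from h import *
plan((.617,-.083,.145),-.035)
```

```text
[-12.26 -10.59  10.57] rows>=4.6 turn -0.055
```

```bash
python3 -m crank '[5,-2.04,-1.76,1.76,0, 5,-2.04,-1.76,1.76,0, 5,-2.04,-1.76,1.76,0, 5,-2.04,-1.76,1.76,0, 5,-2.04,-1.76,1.76,0, 5,-2.04,-1.76,1.76,0, 5,0,0,0,-0.055, 5,0,0,0,0]'
python3 - <<'E'
from h import *
w=save("wrist","pics/w2.png")
for n in ["cam_pivot","cam_peg"]:
    L=spotter.look_for(w,n);print(n,[((np.array(x["at"])*[640,480]).round(1).tolist(),round(x["score"],2)) for x in L[:3]])
print(env.observe()["position"],proj(w,(.617,-.083,.124)),proj(w,(.617,-.083,.106)))
E
```

```text
time_s: 4.0
position: [0.617, -0.0839, 0.1432]
tool_rot: [[-0.999, 0.035, -0.003], [0.035, 0.999, 0.001], [0.003, 0.001, -1.0]]
ft_force: [-0.2, 0.0, 1.6]
grip_width: 0.05
gripper_force: 0.0
cam_pivot [([495.5, 281.4], 0.57)]
cam_peg [([404.5, 281.5], 0.94), ([492.3, 281.5], 0.7), ([550.6, 251.3], 0.69)]
[ 0.6168 -0.0826  0.1457] [322.0786 294.0351] [321.9846 280.0799]
```

View pics/w2.png

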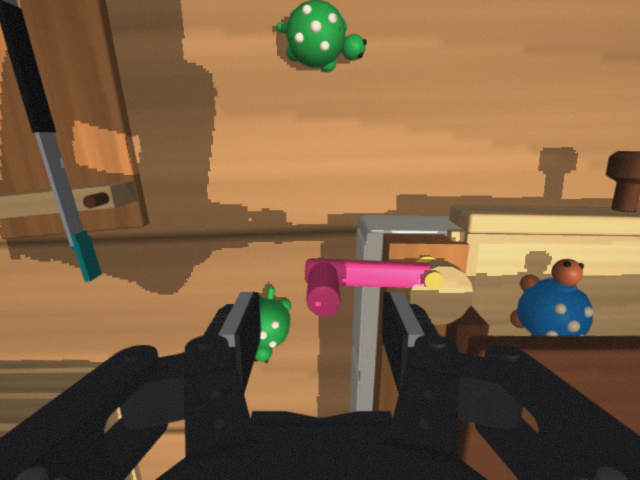

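The peg top is at (323,302) against a predicted 294, so it is about 4 mm farther in x. I'll descend and pinch it.

```bash
python3 -m crank '[5,-0.4,0,2.1,0, 5,0,0,2.1,0, 5,0,0,0,0, 1,0,0,0,0, 1,0,0,0,0, 1,0,0,0,0, 1,0,0,0,0, 1,0,0,0,0]' 25
```

```text
time_s: 4.82
position: [0.6215, -0.0832, 0.1047]
tool_rot: [[-0.999, 0.036, 0.003], [0.036, 0.999, -0.001], [-0.003, -0.001, -1.0]]
ft_force: [-1.1, 2.4, 7.1]
grip_width: 0.015
gripper_force: 26.2
```

```bash
python3 -m crank '[1,1.17,0.11,0,0, 1,1.13,0.34,0,0, 1,1.04,0.56,0,0, 1,0.91,0.75,0,0, 1,0.75,0.91,0,0, 1,0.56,1.04,0,0, 1,0.34,1.13,0,0, 1,0.11,1.17,0,0]'; python3 -m crank '[1,0,0.15,0,0, 1,0,0.15,0,0, 1,0,0,0,0, 1,0,0,0,0, 1,0,0,0,0, 1,0,0,0,0, 5,0,0,0,0, 5,0,0,0,0]'
```

```text
time_s: 5.48
position: [0.5621, -0.0221, 0.1041]
tool_rot: [[-0.999, 0.037, -0.0], [0.037, 0.999, -0.002], [0.0, -0.002, -1.0]]
ft_force: [-5.3, -6.3, 2.3]
grip_width: 0.0151
gripper_force: 26.3
time_s: 6.15
position: [0.5633, -0.0182, 0.1035]
tool_rot: [[-0.999, 0.036, 0.001], [0.036, 0.999, -0.0], [-0.001, -0.0, -1.0]]
ft_force: [0.0, 0.2, 1.0]
grip_width: 0.0381
gripper_force: 0.0
```

```bash
python3 -m crank '[5,0,0,-2.2,0, 6,0,0,-2.2,0, 6,0,2.5,0,0, 6,0,3,0,0, 6,0,3,0,0, 6,0,3,0,0, 6,0,2.3,0,0, 6,0,0,0,0]'
python3 - <<'E'
from h import *
w=save("wrist","pics/w3.png");t=optics.get_image("top")
for n in ["tray_knob","cam_peg"]:
    L=spotter.look_for(w,n);print(n,[((np.array(x["at"])*[640,480]).round(1).tolist(),round(x["score"],2)) for x in L[:3]])
    L=spotter.look_for(t,n);print(n,[((np.array(x["at"])*[640,480]).round(1).tolist(),round(x["score"],2)) for x in L[:3]])
print(env.observe()["position"],proj(w,(.569,.1195,.047)),proj(w,(.563,-.02,.124)))
plan((.569,.1195,.03),-.035)
E
```

```text
time_s: 6.82
position: [0.5678, 0.1238, 0.1471]
tool_rot: [[-0.999, 0.032, 0.001], [0.032, 0.999, 0.001], [-0.001, 0.001, -1.0]]
ft_force: [-1.0, -0.6, -0.0]
grip_width: 0.0602
gripper_force: 0.0
tray_knob [([306.1, 326.7], 0.6)]
tray_knob [([277.0, 226.9], 0.6)]
cam_peg [([65.7, 297.9], 0.77)]
cam_peg [([308.3, 224.4], 0.8)]
[0.5682 0.1188 0.147 ] [314.0843 247.7395] [ 25.3498 288.8038]
[-0.08  0.07 11.7 ] rows>=2.8 turn -0.002
```

View pics/w3.png

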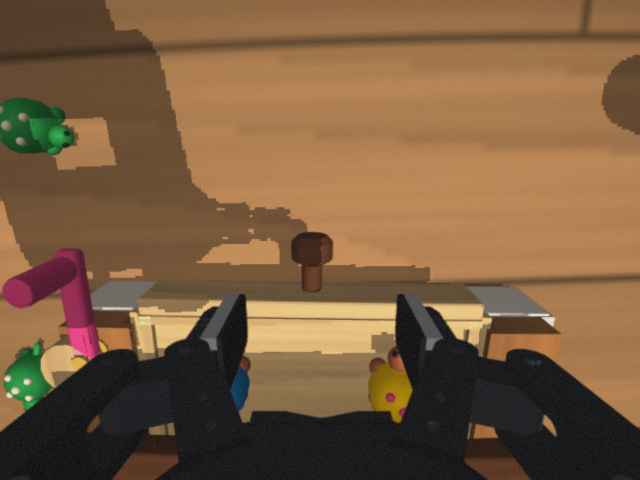

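The knob is at (313,248), as predicted. The lever points at the robot, and the peg top is at (18,290). I'll descend, grip the knob and draw the tray gently.

```bash
python3 -m crank '[6,0,0.1,3,0, 6,0,0,3,0, 6,0,0,3,0, 6,0,0,2.6,0, 6,0,0,0,0, 2,0,0,0,0, 2,0,0,0,0, 2,0,0,0,0]' 40
python3 -m crank '[2,0,0,0,0, 2,0,0,0,0, 2,0.05,0,0,0, 2,0.15,0,0,0, 2,0.25,0,0,0, 2,0.35,0,0,0, 2,0.4,0,0,0, 2,0.4,0,0,0]'
python3 -m crank '[2,0.4,0,0,0, 2,0.4,0,0,0, 2,0.4,0,0,0, 2,0.4,0,0,0, 2,0.4,0,0,0, 2,0.4,0,0,0, 2,0.4,0,0,0, 2,0.4,0,0,0]'
```

```text
time_s: 7.78
position: [0.5691, 0.1178, 0.0333]
tool_rot: [[-0.999, 0.035, 0.003], [0.035, 0.999, -0.006], [-0.003, -0.006, -1.0]]
ft_force: [-4.9, -11.0, 6.4]
grip_width: 0.0259
gripper_force: 39.2
time_s: 8.45
position: [0.5539, 0.1186, 0.0334]
tool_rot: [[-0.999, 0.036, 0.005], [0.036, 0.999, -0.004], [-0.005, -0.004, -1.0]]
ft_force: [0.9, -15.3, 1.4]
grip_width: 0.0265
gripper_force: 39.4
time_s: 9.12
position: [0.522, 0.1201, 0.0333]
tool_rot: [[-0.999, 0.036, 0.006], [0.036, 0.999, -0.004], [-0.006, -0.004, -1.0]]
ft_force: [1.0, -14.2, 2.3]
grip_width: 0.0262
gripper_force: 39.4
```

```bash
python3 -m crank '[2,0.4,0,0,0, 2,0.4,0,0,0, 2,0.4,0,0,0, 2,0.4,0,0,0, 2,0.4,0,0,0, 2,0.35,0,0,0, 2,0.3,0,0,0, 2,0.25,0,0,0]'
python3 -m crank '[2,0.2,0,0,0, 2,0.15,0,0,0, 2,0.15,0,0,0, 2,0.1,0,0,0, 2,0.1,0,0,0, 2,0,0,0,0, 2,0,0,0,0, 2,0,0,0,0]'
```

```text
time_s: 9.78
position: [0.4931, 0.1215, 0.0333]
tool_rot: [[-0.999, 0.036, 0.006], [0.036, 0.999, -0.003], [-0.006, -0.003, -1.0]]
ft_force: [1.3, -13.9, 3.3]
grip_width: 0.0259
gripper_force: 39.4
time_s: 10.45
position: [0.4891, 0.1217, 0.0334]
tool_rot: [[-0.999, 0.036, 0.012], [0.036, 0.999, -0.003], [-0.012, -0.003, -1.0]]
ft_force: [12.5, -13.4, -6.5]
grip_width: 0.0264
gripper_force: 40.1
```

The tray is drawn 80 mm to its stop. I'll release the knob, rise and move over the tongs.

```bash
python3 -m crank '[2,-0.2,0,0,0, 5.5,0,0,0,0, 5.5,0,0,0,0, 5.5,0,0,-1.5,0, 5.5,0,0,-4,0, 8,0,0,-4,0, 8,0,0,-4,0, 8,0,0,-4,0]'
python3 - <<'E'
from h import *
print(env.observe()["position"]);plan((.47,-.281,.22),0.035)
E
```

```text
time_s: 11.12
position: [0.4855, 0.124, 0.2091]
tool_rot: [[-0.999, 0.035, 0.002], [0.035, 0.999, 0.0], [-0.002, 0.0, -1.0]]
ft_force: [0.6, 0.4, -0.3]
grip_width: 0.0798
gripper_force: 0.0
[0.4855 0.124  0.2091]
[  0.12 -40.53  -1.1 ] rows>=9.7 turn -0.070
```

```bash
python3 -m crank '[8,0,-2.6,0,0, 8,0,-2.6,0,0, 8,0,-2.6,0,0, 8,0,-2.6,0,0, 8,0,-2.6,0,0, 8,0,-2.6,0,0, 8,0,-2.6,0,0, 8,0,-2.6,0,0]'; python3 -m crank '[8,0,-2.6,0,0, 8,0,-2.6,0,0, 8,0,-2.6,0,0, 8,0,-2.6,0,0, 8,0,-2.6,0,0, 8,0,-2.6,0,0, 8,0,-2.6,0,0, 8,0,-2.0,0,-0.07]'
python3 - <<'E'
from h import *
w=optics.get_image("wrist");t=optics.get_image("top");s=optics.get_image("scene")
print(env.observe()["position"])
np.save("w4.npy",w,allow_pickle=True);np.save("t4.npy",t,allow_pickle=True);np.save("s4.npy",s,allow_pickle=True)
M=np.zeros((600,800,3),np.uint8)
M[:300,:400]=cv2.resize(w["color"],(400,300))
M[:300,400:800]=cv2.resize(t["color"][120:270,165:365],(400,300),interpolation=3)
M[300:,:400]=cv2.resize(s["color"][180:330,330:530],(400,300),interpolation=3)
M[300:,400:]=cv2.resize(s["color"][240:390,150:350],(400,300),interpolation=3)
cv2.imwrite("pics/m1.png",M[:,:,::-1])
for n,p in (("w",w),("t",t),("s",s)):
  for k in ["turtle_yellow_mid","turtle_blue_mid","owl_mid","tray_floor","tongs_grip","tongs_nose","cam_peg"]:
    L=spotter.look_for(p,k);print(n,k,[((np.array(x["at"])*[640,480]).round(1).tolist(),round(x["score"],2)) for x in L[:3]])
E
```

```text
time_s: 11.78
position: [0.4784, -0.0851, 0.2071]
tool_rot: [[-0.999, 0.036, 0.002], [0.036, 0.999, -0.0], [-0.002, -0.0, -1.0]]
ft_force: [0.2, 0.3, 0.5]
grip_width: 0.0804
gripper_force: 0.0
time_s: 12.45
position: [0.4713, -0.2876, 0.207]
tool_rot: [[-0.999, -0.033, 0.001], [-0.033, 0.999, -0.001], [-0.001, -0.001, -1.0]]
ft_force: [0.2, 0.7, -0.5]
grip_width: 0.0803
gripper_force: 0.0
[ 0.4713 -0.2866  0.2065]
w turtle_yellow_mid []
w turtle_blue_mid [([542.1, 234.0], 0.93)]
w owl_mid []
w tray_floor [([630.2, 349.1], 0.53)]
w tongs_grip [([359.0, 243.8], 0.87)]
w tongs_nose [([355.8, 245.1], 0.66), ([629.5, 362.6], 0.65)]
w cam_peg [([635.2, 379.4], 0.87)]
t turtle_yellow_mid [([219.3, 240.6], 0.88)]
t turtle_blue_mid [([266.0, 247.8], 0.65), ([347.8, 207.3], 0.65), ([328.8, 288.3], 0.64)]
t owl_mid [([236.4, 211.4], 0.43)]
t tray_floor [([242.3, 241.6], 0.9)]
t tongs_grip [([403.4, 241.7], 0.6)]
t tongs_nose [([404.6, 255.9], 0.66)]
t cam_peg [([307.6, 223.1], 0.59)]
s turtle_yellow_mid [([438.4, 194.5], 0.62)]
s turtle_blue_mid [([306.4, 243.3], 0.89), ([388.1, 217.5], 0.74), ([341.2, 331.1], 0.67)]
s owl_mid [([448.9, 248.9], 0.48)]
s tray_floor [([401.4, 205.6], 0.56)]
s tongs_grip [([222.2, 284.6], 0.93), ([447.9, 267.5], 0.57)]
s tongs_nose [([222.2, 285.7], 0.83)]
s cam_peg [([360.1, 249.6], 0.63), ([383.6, 215.4], 0.54)]
```

View pics/m1.png

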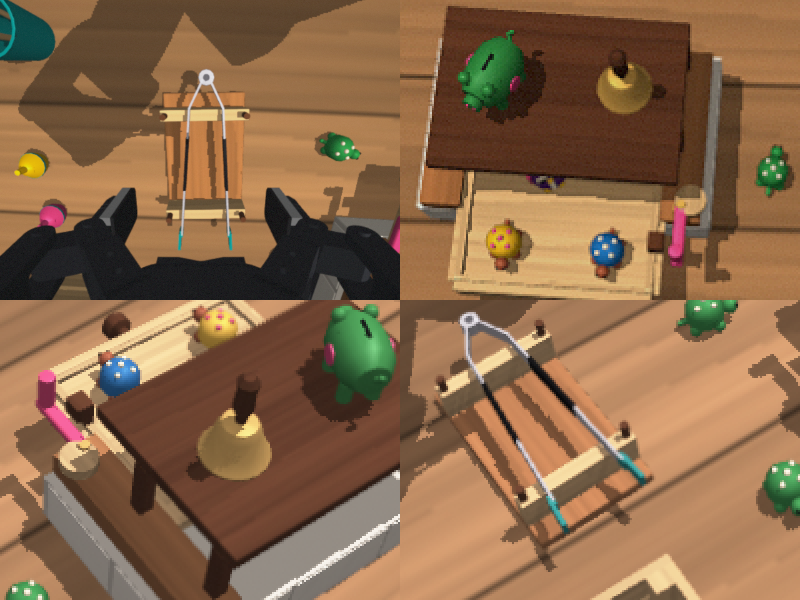

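The mosaic shows these:
- **Wrist panel:** the tongs' hinge at (206,77), which is full-frame (330,123), and the pad ends at (179,249) and (232,249).
- **Top panel:** the tray is fully out. The yellow turtle is at (217.5,241) and the blue at (268.5,245), both facing the robot. The lug is at the tray's right edge and the lever points forward.
- The owl, pig and bell are still in place.

Run:
```python
from h import *
w,t,s=[np.load(f,allow_pickle=True).item() for f in("w4.npy","t4.npy","s4.npy")]
H,r=tri([(w,(330,123)),(t,(421,331)),(s,(184.5,250))]);print("hinge",H,r)
f=1.6
for n,a,b in[("padL",(179,249),(271,329)),("padR",(232,249),(233,353))]:
    pass
sc=lambda x,y:(150+(x-400)/2,240+(y-300)/2)
L,r=tri([(w,(179*f,249*f)),(s,sc(565,528))]);print("padend(img left)",L,r)
R,r=tri([(w,(232*f,249*f)),(s,sc(648,479))]);print("padend(img right)",R,r)
for z in(.045,.052,.06):
    h=onz(w,(330,123),z);m=(onz(w,(179*f,249.5*f),z)+onz(w,(232*f,249.5*f),z))/2;d=m-h
    print(z,h,m,"len",np.linalg.norm(d),"yaw",np.arctan2(d[1],d[0]))
    print("  sleeve mid",(onz(w,(185*f,162*f),z)+onz(w,(225.5*f,162*f),z))/2)
for n,a,b in[("yellow",(217.5,241),(439,193.5)),("blue",(268.5,245),(390,218.5))]:
    print(n,*tri([(t,a),(s,b)]),onz(t,a,.09),onz(s,b,.09))
print("yhead",onz(t,(165+101/2,120+266/2),.082),onz(t,(217.5,241),.09))
```

```text
hinge [ 0.3899 -0.2843  0.0534] [0.0008576889336464057, 0.0016954853021426903, 0.0009233654849906925]
padend(img left) [ 0.6369 -0.3145  0.0529] [0.000250313664080563, 0.0002503136640804648]
padend(img right) [ 0.6353 -0.2345  0.0515] [1.0557877622205183e-05, 1.0557877622210579e-05]
0.045 [ 0.3897 -0.2833  0.045 ] [ 0.6427 -0.2741  0.045 ] len 0.25318192218654434 yaw 0.03636574656486418
  sleeve mid [ 0.5008 -0.2801  0.045 ]
0.052 [ 0.39   -0.2834  0.052 ] [ 0.6372 -0.2744  0.052 ] len 0.24736195525239213 yaw 0.0363657465648641
  sleeve mid [ 0.4986 -0.2804  0.052 ]
0.06 [ 0.3903 -0.2836  0.06  ] [ 0.6308 -0.2748  0.06  ] len 0.24071056447050368 yaw 0.036365746564864056
  sleeve mid [ 0.4959 -0.2806  0.06  ]
yellow [0.5769 0.1755 0.0826] [0.0025286270826025857, 0.0025286270826025436] [0.5739 0.1716 0.09  ] [0.5826 0.1724 0.09  ]
blue [0.5705 0.06   0.0793] [0.0014228603286503562, 0.0014228603286503313] [0.5677 0.0575 0.09  ] [0.5783 0.0548 0.09  ]
yhead [0.5481 0.1759 0.082 ] [0.5739 0.1716 0.09  ]
```

Run:
```python
from h import *
plan((.499,-.2803,.036),.036)
```

```text
[-2.77  0.47 16.99] rows>=4.1 turn -0.002
```

```bash
python3 -m crank '[8.3,-1.4,0.3,1.5,0, 8.3,-1.37,0.27,2.5,0, 8.3,0,0,2.5,0, 8.3,0,0,2.5,0, 8.3,0,0,2.5,0, 8.3,0,0,2.5,0, 8.3,0,0,2.0,0, 8.3,0,0,1.0,0]' 20
python3 -m crank '[7,0,0,0,0, 6.4,0,0,0,0, 6,0,0,0,0, 5.6,0,0,0,0, 5.3,0,0,0,0, 5.2,0,0,0,0, 5.2,0,0,0,0, 5.2,0,0,0,0]' 20
```

```text
time_s: 14.32
position: [0.4981, -0.2787, 0.0335]
tool_rot: [[-0.999, -0.034, -0.003], [-0.034, 0.999, 0.002], [0.003, 0.002, -1.0]]
ft_force: [1.1, 0.1, -1.0]
grip_width: 0.0828
gripper_force: 0.0
time_s: 14.98
position: [0.4999, -0.2801, 0.0382]
tool_rot: [[-0.999, -0.034, 0.003], [-0.034, 0.999, -0.003], [-0.003, -0.003, -1.0]]
ft_force: [-0.2, 0.3, 9.0]
grip_width: 0.0522
gripper_force: 8.2
```

```bash
python3 -m crank '[5.1,0,0,0,0, 5.1,0,0,-0.3,0, 5.1,0,0,-0.6,0, 5.1,0,0,-1,0, 5.1,0,0,-1.5,0, 5.1,0,0,-2,0, 5.1,0,0,-2,0, 5.1,0,0,-1.5,0]'
python3 -m crank '[5.1,0,0,-2,0, 5.1,0,0,-2,0, 5.1,0,0,-2,0, 5.1,0,0,-1,0, 5.1,0,0,-0.5,0, 5.1,0,0,0,0, 5.1,0,0,0,0, 5.1,0,0,0,0]'
python3 - <<'E'
from h import *
S=env.observe();print(S["position"],S["ft_force"],S["wrist_torque"],S["grip_width"])
w=save("wrist","pics/w5.png")
for k in ["tongs_grip","tongs_nose"]:
    L=spotter.look_for(w,k);print(k,[((np.array(x["at"])*[640,480]).round(1).tolist(),round(x["score"],2)) for x in L[:3]])
E
```

```text
time_s: 15.65
position: [0.4992, -0.2795, 0.1274]
tool_rot: [[-0.999, -0.034, 0.001], [-0.034, 0.999, -0.001], [-0.001, -0.001, -1.0]]
ft_force: [1.3, -1.0, -0.7]
grip_width: 0.0512
gripper_force: 5.2
time_s: 16.32
position: [0.4986, -0.279, 0.1988]
tool_rot: [[-0.999, -0.034, -0.002], [-0.034, 0.999, 0.001], [0.002, 0.001, -1.0]]
ft_force: [0.4, 0.1, -1.4]
grip_width: 0.0512
gripper_force: 5.2
[ 0.4986 -0.279   0.1988] [ 0.4152  0.088  -1.3777] [ 0.0183  0.0004 -0.0095] 0.05122750949467459
tongs_grip []
tongs_nose [([269.8, 189.9], 0.89)]
```

View pics/w5.png

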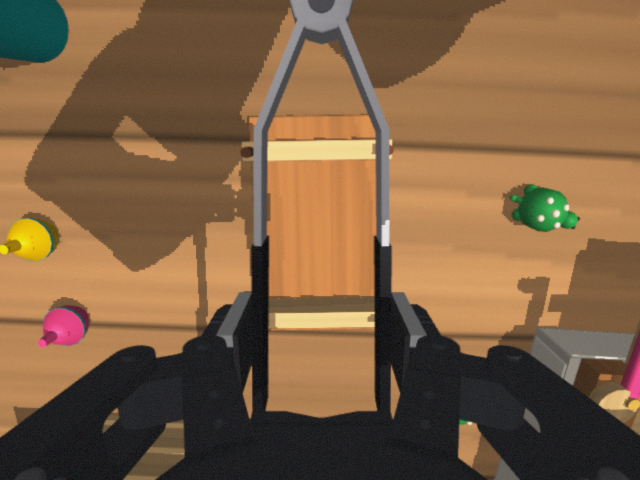

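The tongs are lifted and level, with the hinge at (322,5) and the pads on the sleeves. The weight reads 1.4 N. I'll carry them over to hover at the yellow turtle.

```bash
python3 - <<'E'
from h import *
w=optics.get_image("wrist");S=env.observe();p=np.array(S["position"]);R=np.array(S["tool_rot"])
for dz in(.012,.016,.02):
    h=onz(w,(322,5),p[2]+dz);print(dz,R.T@(h-p))
    for c,r in((260,238),(383,238)): print("   sleeve rear",R.T@(onz(w,(c,r),p[2]+dz+.007)-p))
E
python3 -m crank '[5.1,0.32,0.8,0,0, 5.1,0.32,1.6,0,0, 5.1,0.32,2.4,0,0, 5.1,0.32,2.8,0,0, 5.1,0.32,2.8,0,0, 5.1,0.32,2.8,0,0, 5.1,0.32,2.8,0,0, 5.1,0.32,2.8,0,0]'
python3 -m crank '[5.1,0,2.8,0,0, 5.1,0,2.8,0,0, 5.1,0,2.8,0,0, 5.1,0,2.8,0,0, 5.1,0,2.8,0,0, 5.1,0,2.8,0,0, 5.1,0,2.8,0,0, 5.1,0,2.4,0,0]'
python3 -m crank '[5.1,0,1.9,0,0, 5.1,0,1.2,0,0, 5.1,0,0.7,0,0, 5.1,0,0.4,0,0, 5.1,0,0.1,0,0, 5.1,0,0,1,0, 5.1,0,0,1,0, 5.1,0,0,0.5,0]'
python3 -m crank '[5.1,0,0,0,0, 5.1,0,0,0,0, 5.1,0,0,0,0, 5.1,0,0,0,0, 5.1,0,0,0,0, 5.1,0,0,0,0, 5.1,0,0,0,0, 5.1,0,0,0,0]'
python3 - <<'E'
from h import *
t=optics.get_image("top");s=optics.get_image("scene");w=optics.get_image("wrist")
S=env.observe();print(S["position"],S["ft_force"],S["grip_width"])
np.save("t6.npy",t,allow_pickle=True);np.save("s6.npy",s,allow_pickle=True)
M=np.zeros((600,800,3),np.uint8)
M[:,:400]=cv2.resize(t["color"][190:310,180:260],(400,600),interpolation=3)
M[:300,400:]=cv2.resize(s["color"][150:240,370:490],(400,300),interpolation=3)
M[300:,400:]=cv2.resize(w["color"],(400,300))
cv2.imwrite("pics/m2.png",M[:,:,::-1])
E
```

```text
0.012 [ 0.1103  0.0007 -0.0119]
   sleeve rear [ 0.0372 -0.0203 -0.019 ]
   sleeve rear [ 0.0372  0.0216 -0.0189]
0.016 [ 0.109   0.0007 -0.0159]
   sleeve rear [ 0.0382 -0.0196 -0.023 ]
   sleeve rear [ 0.0383  0.021  -0.0229]
0.02 [ 0.1078  0.0007 -0.0199]
   sleeve rear [ 0.0393 -0.019  -0.027 ]
   sleeve rear [ 0.0393  0.0203 -0.0269]
time_s: 17.18
position: [0.4661, -0.0906, 0.1999]
tool_rot: [[-0.999, -0.034, -0.0], [-0.034, 0.999, 0.0], [0.0, 0.0, -1.0]]
ft_force: [0.7, -0.2, -1.7]
grip_width: 0.051
gripper_force: 5.2
time_s: 17.85
position: [0.4584, 0.1295, 0.2]
tool_rot: [[-0.999, -0.035, -0.0], [-0.035, 0.999, 0.0], [0.0, 0.0, -1.0]]
ft_force: [-0.2, 0.1, -1.6]
grip_width: 0.0513
gripper_force: 5.2
time_s: 18.52
position: [0.4576, 0.1698, 0.174]
tool_rot: [[-0.999, -0.033, -0.001], [-0.033, 0.999, -0.0], [0.001, -0.0, -1.0]]
ft_force: [-0.4, -0.8, -1.1]
grip_width: 0.0507
gripper_force: 5.2
time_s: 19.18
position: [0.458, 0.1705, 0.175]
tool_rot: [[-0.999, -0.034, 0.0], [-0.034, 0.999, 0.0], [-0.0, 0.0, -1.0]]
ft_force: [-0.1, 0.1, -1.4]
grip_width: 0.051
gripper_force: 5.2
[0.4579 0.1705 0.175 ] [ 0.2679  0.4814 -0.8823] 0.051032252202396024
```

View pics/m2.png

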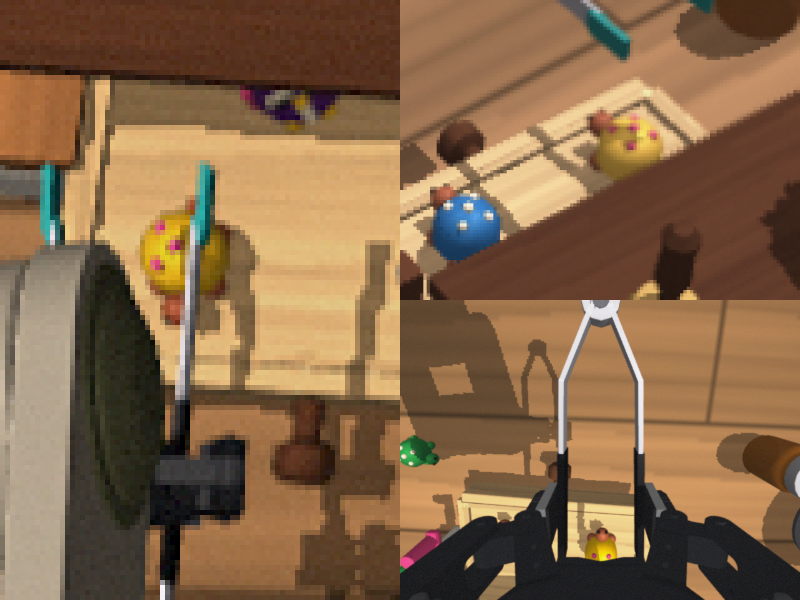

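The top panel shows the right pad tip at full-frame (221.2,222.6), the left at (189.4,222.6) and the turtle at (216.8,240.4). In the scene picture the right pad tip is at (436.6,166.5). The wrist view shows the turtle centred between the arms at about (322,392).

Run:
```python
from h import *
t,s=[np.load(f,allow_pickle=True).item() for f in("t6.npy","s6.npy")];w=optics.get_image("wrist")
P,r=tri([(t,(221.2,222.8)),(s,(436.6,166.5))]);print("right pad tip",P,r)
print("left tip on same z",onz(t,(189.4,222.8),P[2]))
print("turtle wrist line",onz(w,(322,392),.09),onz(w,(320,375),.085))
sc=(370+(629-400)/3.333,150+148/3.333);print(sc)
print("turtle",tri([(t,(216.8,240.4)),(s,sc)]),onz(t,(216.8,240.4),.085),onz(s,sc,.085))
S=env.observe();p=np.array(S["position"]);R=np.array(S["tool_rot"])
print("nose expected",p+R@np.array([-.118,0,-.016]))
for q in((.576,.175,.101),(.576,.175,.082),(.555,.1765,.082)):print(proj(w,q))
```

```text
right pad tip [0.5926 0.1444 0.1831] [0.0012386966878251138, 0.0012386966878251153]
left tip on same z [0.5917 0.2102 0.1831]
turtle wrist line [0.562  0.1753 0.09  ] [0.5515 0.1735 0.085 ]
(438.7068706870687, 194.4044404440444)
turtle (array([0.5777, 0.1762, 0.0809]), [0.0010232685695505945, 0.0010232685695506475]) [0.5763 0.1744 0.085 ] [0.5808 0.1741 0.085 ]
nose expected [0.5759 0.1746 0.1909]
[320.8543 419.0506]
[320.8864 400.8719]
[323.9514 376.8094]
```

```bash
python3 -m crank '[5.1,0,0,0.5,0, 5.1,0,0.1,1.2,0, 5.1,0,0,1.8,0, 5.1,0,0,2,0, 5.1,0,0,1.8,0, 5.1,0,0,1.2,0, 5.1,0,0,0.8,0, 5.1,0,0,0.5,0]'
python3 -m crank '[5.1,0,0,0.4,0, 5.1,0,0,0.3,0, 5.1,0,0,0.1,0, 5.1,0,0,0,0, 5.1,0,0,0,0, 5.1,0,0,0,0, 5.1,0,0,0,0, 5.1,0,0,0,0]'
python3 - <<'E'
from h import *
t=optics.get_image("top");s=optics.get_image("scene");w=optics.get_image("wrist")
S=env.observe();print(S["position"],S["ft_force"],S["grip_width"])
np.save("t7.npy",t,allow_pickle=True);np.save("s7.npy",s,allow_pickle=True)
M=np.zeros((600,800,3),np.uint8)
M[:,:400]=cv2.resize(t["color"][195:285,190:250],(400,600),interpolation=3)
M[:300,400:]=cv2.resize(s["color"][165:225,400:480],(400,300),interpolation=3)
M[300:,400:]=cv2.resize(w["color"],(400,300))
cv2.imwrite("pics/m3.png",M[:,:,::-1])
E
```

```text
time_s: 20.05
position: [0.4576, 0.1715, 0.0759]
tool_rot: [[-0.999, -0.034, -0.001], [-0.034, 0.999, -0.0], [0.001, -0.0, -1.0]]
ft_force: [0.5, -0.8, -1.4]
grip_width: 0.0513
gripper_force: 5.2
time_s: 20.72
position: [0.458, 0.1716, 0.0691]
tool_rot: [[-0.999, -0.034, 0.0], [-0.034, 0.999, 0.0], [-0.0, 0.0, -1.0]]
ft_force: [0.4, 0.3, -1.4]
grip_width: 0.0508
gripper_force: 5.2
[0.4579 0.1715 0.069 ] [-0.5169 -0.1897 -0.4078] 0.05150927211871424
```

View pics/m3.png

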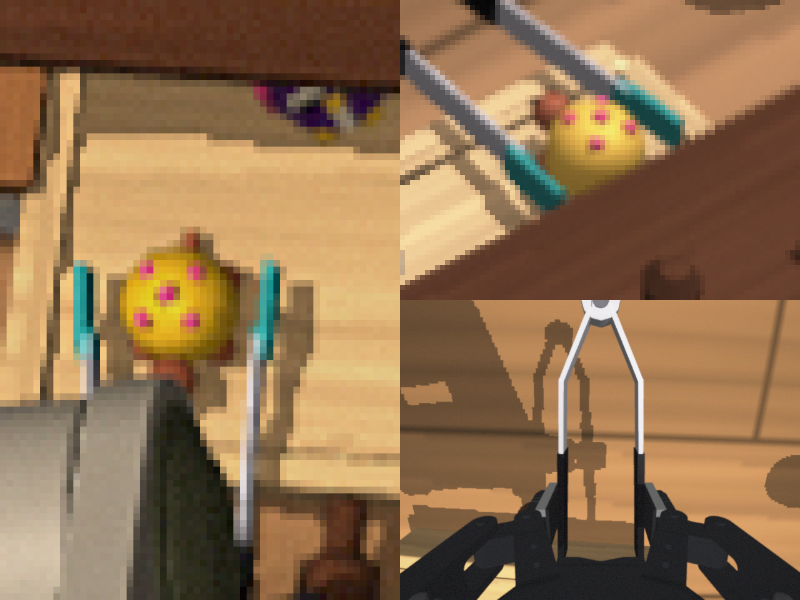

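The pads straddle the turtle evenly: in the top panel they are at columns 84 and 268, with the shell from 120 to 240 and its length centred on the pads. I'll shift slightly right and close gently.

```bash
python3 -m crank '[5.0,0,-0.1,0.1,0, 4.9,0,0,0.05,0, 4.8,0,0,0,0, 4.7,0,0,0,0, 4.6,0,0,0,0, 4.5,0,0,0,0, 4.4,0,0,0,0, 4.35,0,0,0,0]' 25
python3 -m crank '[4.3,0,0,0,0, 4.2,0,0,0,0, 4.1,0,0,0,0, 4.0,0,0,0,0, 3.9,0,0,0,0, 3.7,0,0,0,0, 3.5,0,0,0,0, 3.3,0,0,0,0]' 25
python3 -m crank '[3,0,0,0,0, 3,0,0,0,0, 3,0,0,0,0, 3,0,0,0,0, 3,0,0,0,0, 3,0,0,0,0, 3,0,0,0,0, 3,0,0,0,0]' 25
```

```text
time_s: 21.53
position: [0.4579, 0.1705, 0.0674]
tool_rot: [[-0.999, -0.034, 0.0], [-0.034, 0.999, 0.0], [-0.0, 0.0, -1.0]]
ft_force: [-1.2, 0.3, -2.3]
grip_width: 0.0438
gripper_force: 6.3
time_s: 22.2
position: [0.4579, 0.1705, 0.0674]
tool_rot: [[-0.999, -0.034, 0.0], [-0.034, 0.999, -0.0], [-0.0, -0.0, -1.0]]
ft_force: [-0.2, 0.7, -0.4]
grip_width: 0.0402
gripper_force: 25.8
time_s: 22.87
position: [0.4579, 0.1705, 0.0674]
tool_rot: [[-0.999, -0.034, -0.0], [-0.034, 0.999, -0.0], [0.0, -0.0, -1.0]]
ft_force: [-0.1, 0.4, -1.5]
grip_width: 0.04
gripper_force: 25.8
```

```bash
python3 -m crank '[3,0,0,0,0, 3,0,0,0,0, 3,0,0,-0.1,0, 3,0,0,-0.2,0, 3,0,0,-0.3,0, 3,0,0,-0.5,0, 3,0,0,-0.7,0, 3,0,0,-0.8,0]' 35
python3 -m crank '[3,0,0,-0.8,0, 3,0,0,-0.8,0, 3,0,0,-0.8,0, 3,0,0,-0.8,0, 3,0,0,-0.8,0, 3,0,0,-0.8,0, 3,0,0,-0.8,0, 3,0,0,-0.7,0]'
python3 -m crank '[3,0,0,-0.5,0, 3,0,0,-0.3,0, 3,0,0,-0.2,0, 3,0,0,-0.1,0, 3,0,0,0,0, 3,0,0,0,0, 3,0,0,0,0, 3,0,0,0,0]'
python3 - <<'E'
from h import *
S=env.observe();print(S["position"],S["ft_force"],S["wrist_torque"],S["grip_width"],S["gripper_force"])
t=optics.get_image("top");s=optics.get_image("scene");O={}
for k in ["turtle_yellow_mid","turtle_blue_mid","owl_mid","pig","bell"]:
    for n,p in(("t",t),("s",s)):
        L=spotter.look_for(p,k);print(n,k,[((np.array(x["at"])*[640,480]).round(1).tolist(),round(x["score"],2)) for x in L[:4]])
s7=np.load("s7.npy",allow_pickle=True).item();t7=np.load("t7.npy",allow_pickle=True).item()
def yb(p): 
    h=cv2.cvtColor(p["color"],cv2.COLOR_RGB2HSV);m=(h[...,0]>22)&(h[...,0]<30)&(h[...,1]>200)&(h[...,2]>130);return m
def big(m,c,r=40):
    n,l,st,ce=cv2.connectedComponentsWithStats(m.astype(np.uint8));return [(st[i,4].item(),ce[i].round(1).tolist()) for i in range(1,n) if st[i,4]>15 and np.hypot(*(ce[i]-c))<r]
print(big(yb(s7),(439,194)),big(yb(s),(439,185),60));print(big(yb(t7),(217,241)),big(yb(t),(217,241)))
E
```

```text
time_s: 23.53
position: [0.4578, 0.1705, 0.0941]
tool_rot: [[-0.999, -0.034, -0.0], [-0.034, 0.999, -0.0], [0.0, -0.0, -1.0]]
ft_force: [0.4, 0.2, -1.6]
grip_width: 0.04
gripper_force: 37.0
time_s: 24.2
position: [0.458, 0.1705, 0.1573]
tool_rot: [[-0.999, -0.034, 0.0], [-0.034, 0.999, 0.0], [-0.0, 0.0, -1.0]]
ft_force: [-0.8, -1.2, -2.8]
grip_width: 0.0398
gripper_force: 37.0
time_s: 24.87
position: [0.4578, 0.1705, 0.1672]
tool_rot: [[-0.999, -0.034, -0.001], [-0.034, 0.999, -0.0], [0.001, -0.0, -1.0]]
ft_force: [-0.3, -0.2, -2.7]
grip_width: 0.0398
gripper_force: 37.0
[0.4578 0.1705 0.1672] [-0.2722 -0.1931 -2.6831] [ 0.0429  0.0477 -0.055 ] 0.03975642973897878 37.01882600784302
t turtle_yellow_mid [([207.3, 228.9], 0.8), ([248.7, 236.5], 0.69)]
s turtle_yellow_mid [([447.3, 157.2], 0.83)]
t turtle_blue_mid [([266.0, 248.7], 0.78), ([350.4, 206.3], 0.68), ([329.3, 288.6], 0.61), ([304.3, 222.2], 0.38)]
s turtle_blue_mid [([305.5, 243.1], 0.91), ([341.4, 333.0], 0.85), ([385.6, 216.9], 0.54)]
t owl_mid [([276.7, 164.0], 0.43), ([237.6, 211.2], 0.41)]
s owl_mid []
t pig [([209.1, 153.2], 0.95)]
s pig []
t bell [([276.5, 164.0], 0.93)]
s bell [([451.4, 248.1], 0.94)]
[] []
[(46, [213.5, 239.8])] [(56, [202.9, 229.7])]
```

Run:
```python
from h import *
t=optics.get_image("top");s=optics.get_image("scene")
print(tri([(t,(206,229.5)),(s,(447.3,157.2))]))
S=env.observe();print(S["ft_force"],S["grip_width"],np.abs(S["qvel"]).max())
print(env.close_job())
```

```text
(array([0.5807, 0.1782, 0.178 ]), [0.0017612661390876189, 0.0017612661390875332])
[-0.1381 -0.475  -1.9021] 0.040040142573622886 0.10675963643484615
the job is handed in; nothing more can be done
None
```

The job is handed in at about 25 s: lever swung round, tray drawn fully out, and the yellow turtle held still in the closed tongs about 10 cm above the tray, with the other figures, the pig and the bell found in place, though I did not check its tilt directly.

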